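Level the potting table

ROBOT

A 6-joint arm with a two-finger parallel gripper is mounted at the origin on the work surface. World frame = base frame: x ahead of the robot, y to its left, z up, the work surface at z = 0. Lengths are in mm, angles in degrees, forces in N, time in s.
With the tool pointing down it reaches from about 300 to 950 mm from the base axis. Payload 3.1 kg.
Tool frame: the origin (TCP) lies between the finger pads; the fingertips stand bot.finger_overhang ahead of it and the grasp point (between the pads) lies 8 mm behind it (bot.finger_overhang is the distance from the TCP to the fingertips, in mm); z points along the fingers, y is the line along which they close (so a half turn about z gives the same grasp; the last joint's range is limited). The gripper opens to 85 mm and grips with 20 to 120 N. Pads are 22 mm wide; open, the fingers measure 114 mm over their backs; the gripper's body (76 mm by 85 mm) begins 54 mm behind the grasp point. The pads swing forward as they close: fully open they stand 13 mm farther back than shut.
Start: joints at [63.157, 17.653, 93.61, -0, 68.738, -3.994], TCP at [242.721, 575.95, 242.272] pointing down, gripper open.
Joint ranges: [-175.34, 175.34], [-45.06, 112.39], [2.9, 150.54], [-68.45, 248.45], [3.09, 151.38], [-168.51, 168.51]. Speed limits (degrees/s): [159.86, 159.86, 180, 180, 180, 180].

INTERFACE

Orientations are given as [roll, pitch, yaw] about the fixed x, y, z axes, in that order (R = Rz(yaw) Ry(pitch) Rx(roll)).
In Python, from bench import bot gives the robot as it stands.
- The arm moves only by the tool move_arm, never from a script. Its argument "increments" is a list of rows, each a list of 3 entries, a list of its own where there are three numbers: the shift along the tool's x, y, z in mm, then the turn about the tool's z in rad, then the closure in counts, from 0 (fully open) to 255 (shut). In form: [[[x, y, z], twist, fingers], ...]. A call has exactly 8 rows; each row shifts and turns the commanded pose from where the row before left it, along the tool's axes as they then stand; what a row does not reach is not made up. A row lasts 1/10 s, in which the tool goes at most 50 mm and 8.59 degrees, less where a joint would pass 70% of its speed; a pose out of reach is approached as far as the arm can. A call is refused whole if a number of a shift passes 50 or a number of a turn 0.15, either way. A call with a gripper value outside its range is refused whole. The fingers move at their own pace and stop on an object; "squeeze" is the grip in N (left out, the last holds). Time passes only in rows, so rows that do not move let the fingers close, or fill a call up. It gives the time, the measured TCP pose, the force, the opening and the grip force at its end, in the units of the state.
- bot.read_state(): the state, without advancing time (a new reading comes with each control period).
- bot.read_camera(name): name is "side" or "top" or "wrist"; returns a dict with "color" (384x512x3 uint8, red, green, blue), "vertical_fov" (degrees; the focal length in pixels is half the picture's height over the tangent of half this angle, whatever the lens; pixels are square), "cx", "cy" (the principal point, pixels), "k1" (the pictures are not rectified: a ray, as slopes to the right and down, at radius r is drawn at 1 + k1 r^2 times it, then the intrinsics apply), "extrinsics" (4x4, takes a point from camera to world coordinates); the wrist camera has in their place "mount" (4x4, takes a point from camera to tool coordinates, whose origin is the TCP and whose axes are the flange's). Camera axes: x right, y down, z forward; pixel columns grow to the right and rows downward; lengths in mm; the calibration is good to about 2 mm. A picture is of the moment at which its call begins: read the wrist's pose just before it. There is no depth.
- bot.close_job(): hands the job in; it is judged then, once.
Trained networks look in the newest picture that a camera, given by its name, has taken for a name from the list of things; names that differ only in an ending like _2 or _b are one class to them, and where a whole thing is asked for, a point or a joint stands for the part that bears it (a point fixed in the world has none). Each returns a list of dicts, best first, with "score" (0 to 1); they miss things now and then, are a little off and sometimes report something else, mostly with a low value. They report only what shows in the picture. A call takes as long as a camera call.
- bot.masks_of(camera, thing): "region" (384x512 bool, what is visible of it) and "bbox" ([left, top, right, bottom] in pixels, round what is visible of it).
The state is a dict: "t": time; "q": joint angles; "joint_velocities": joint speeds; "tau": joint torques, N m; "eef_pos": TCP position; "tcp_rot": TCP orientation; "force": force on the tool from outside, world axes, zero at the start; "ft_torque": the same for the moment, N m; "gripper_width": opening from 0.0 (shut) to 1.0 (fully open); "finger_force": force on a finger pad.
Only numpy, scipy, OpenCV 4.12 (cv2) and the standard library are available. Lean on these libraries where they do the work, as an engineer would, in place of code of your own. Each camera call takes 0.05 s, during which the arm holds its last target. There are 200 camera calls.

TASK

Level the potting table on which the circuit board stands in its tray: stand the yellow spirit level in the slot of the black holder, let go of it, and turn the black knob of the levelling foot until the bubble rests between the two black lines. Then press firmly, but not hard, down on top of the level to bed it, and finish while still pressing, with the bubble between the lines. Do not disturb the tray with the board or the hex key set.

Things in the scene. Friction and masses are not known exactly. Their poses are not given: they have to be found in the camera images.
- level_mid (a point): centre (half-way up) of the loose yellow spirit level: a bar 160 mm long (its x), 16 mm thick (y), 38 mm tall (z), about 0.25 kg, that starts standing on its 16 mm edge on the red mat, any way round. Green vial with white bubble in the middle 56 mm of its top; the ends of its top, 52 mm long each, are solid, flat, 19 mm above this centre: press there. Grip across y, anywhere
- bubble (a joint): position (m) of the bubble's centre along the vial: 0 in the middle, positive towards the level's +x end. It runs to the higher end (2.4 mm per milliradian of tilt, 16 mm at most) and rests after about 1.5 s. The bubble is 14 mm long, the two black lines are 20 mm apart: it is between them when within 0.003
- seat (a point): middle of the slot's floor, on the plate's top, 42 mm above the bench. x along the slot, away from the knob; z up. Slot 100 mm long, open at both ends, 19 mm wide; black walls 12 mm high, inner top edges sloping out to 23 mm; outer flanges reach 27 mm to each side. Tray from 50 mm on at the -y side. A level standing home has its centre 19 mm above this point, its ends sticking out 30 mm each
- knob_grip (a point): on the upright axis of the levelling foot's round black knob (40 mm across), at the height to grip: 11 mm below its top, 26 mm above the plate. At x = -125, y = -50 mm from the seat. Stiff (0.08 N m), stays where left, turns on and on. Clockwise from above raises this end, 2 mm a turn, and moves the bubble 4 mm per radian towards this end. Starts a quarter to half a turn too low
- plate: aluminium plate of the levelling table, 240 (x) by 200 (y) by 8 mm, with the slotted holder and the knob on it. Two fixed feet under its +x end, the levelling foot at its -x end. Origin between the fixed feet, 22 mm below the plate's top; the plate spans x = -215 to 25, y = -100 to 100 mm
- level: the same spirit level; this origin is in the middle of its underside
- mat: red hard silicone mat, fixed on the bench, 220 (x) by 260 (y) by 3 mm, origin in the middle of its underside; the level starts on it
- tray: loose black tray, 96 (x) by 72 (y) by 14 mm, with a green circuit board in it, on the plate beside the holder; origin in the middle of its underside. Leave it where it is
- hexkeys: loose hex key set: black holder 30 (x) by 100 (y) mm with upright steel keys, 108 mm high, beyond the work; origin in the middle of its underside. Leave it where it is

How it is judged (in metres and radians):
On the way, in this order (a step that is already met when the one before it is completed fails the run):
1. the spirit level stands home in the slot, its bubble off to one side (z of level_mid in the frame of seat between 0.0165 and 0.0215 m and y of level_mid in the frame of seat between -0.004 and 0.004 m and x of level_mid in the frame of seat between -0.035 and 0.035 m and angle between the x axis of level_mid and the x axis of seat, either way round below 0.08 rad and angle between level_mid's own z axis and vertical below 0.1 rad and (value of joint bubble above 0.004 m or value of joint bubble below -0.004 m)), for 0.2 s.
2. the foot has been turned so that the plate is level and the bubble rests between the lines, the level standing free in the slot (z of level_mid in the frame of seat between 0.0165 and 0.0215 m and y of level_mid in the frame of seat between -0.004 and 0.004 m and value of joint bubble between -0.003 and 0.003 m and angle between seat's own z axis and vertical below 0.002 rad and contact force between level and the fingers below 0.3 N), for 0.3 s.
At the end, for the whole second after the job is handed in: The level stands on the slot floor (within 2.5 mm, within 35 mm of mid-slot, in line within 0.08 rad), the plate is level within 2 mrad, the bubble within 3 mm of the middle, and the robot still presses the level so that it bears on the plate with 6 to 45 N, its own weight (2.5 N) included (z of level_mid in the frame of seat between 0.0165 and 0.0215 m and y of level_mid in the frame of seat between -0.004 and 0.004 m and x of level_mid in the frame of seat between -0.035 and 0.035 m and angle between the x axis of level_mid and the x axis of seat, either way round below 0.08 rad and value of joint bubble between -0.003 and 0.003 m and angle between seat's own z axis and vertical below 0.002 rad and contact force between level and plate between 6 and 45 N and (contact force between level and the fingers above 3 N or contact force between level and the arm above 3 N)); the arm keeps its last pose, push and grip.
It fails at once if the tray with the circuit board is shoved by more than 15 mm (distance of tray from where it was at the start of the episode above 0.015 m).
It fails at once if the hex key set is moved by more than 20 mm (distance of hexkeys from where it was at the start of the episode above 0.02 m).
It fails at once if the level is pressed with more than 60 N (contact force between level and plate above 60 N).
It also fails if it takes over 72 s, if anything falls off the work surface, if the arm or the gripper's body presses on something with over 40 N, if the wrist force passes 120 N, or if a joint passes its speed limit or range.

## Working session

There is one attempt and no reset: what is moved stays moved. The work goes in short steps, Python scripts to look and compute and a tool call to move; the robot and the scene stay as the last step left them, time stands still between calls to the robot, and variables do not carry over. Pictures are saved under pics/ and viewed, at most 10 in all, crops included, and the job is handed in when it is done.

Besides the shell and the picture viewer there is one more tool, called after "Emit:" as name(argument=value, ...) on one line, values as JSON. move_arm: Moves the arm, as the interface text tells. Its arguments: {"type":"object","properties":{"increments":{"type":"array","items":{"type":"array"}},"squeeze":{"type":"number"}},"required":["increments"]}

```bash
mkdir -p pics; ls; cat > h.py <<'E'
import numpy as np, cv2
from bench import bot
def K(c):
    f=c["color"].shape[0]/2/np.tan(np.radians(c["vertical_fov"])/2); return f,c["cx"],c["cy"],c["k1"]
def Rt(rpy):
    from scipy.spatial.transform import Rotation as R
    return R.from_euler('xyz',rpy,degrees=True).as_matrix()
def ext(c,s=None):
    if "extrinsics" in c: return np.array(c["extrinsics"])
    T=np.eye(4); T[:3,:3]=Rt(s["tcp_rot"]); T[:3,3]=s["eef_pos"]; return T@np.array(c["mount"])
def ray(c,E,u,v):
    f,cx,cy,k=K(c); d=np.array([(u-cx)/f,(v-cy)/f]); p=d.copy()
    for _ in range(30): p=d/(1+k*(p@p))
    return E[:3,3],E[:3,:3]@np.array([p[0],p[1],1])
def atz(c,E,u,v,z):
    o,d=ray(c,E,u,v); return o+d*(z-o[2])/d[2]
def proj(c,E,P):
    f,cx,cy,k=K(c); q=E[:3,:3].T@(np.array(P)-E[:3,3]); p=q[:2]/q[2]; p=p*(1+k*(p@p)); return p*f+[cx,cy]
def tri(rays):
    A=np.zeros((3,3));b=np.zeros(3)
    for o,d in rays:
        d=d/np.linalg.norm(d);M=np.eye(3)-np.outer(d,d);A+=M;b+=M@o
    return np.linalg.solve(A,b)
def rect(m):
    ys,xs=np.nonzero(m); return cv2.minAreaRect(np.c_[xs,ys].astype(np.float32))
E
python3 - <<'E'
from h import *
s=bot.read_state(); print(s, bot.finger_overhang)
ims=[]
for n in ["side","top","wrist"]:
    c=bot.read_camera(n); e=ext(c,s); ims.append(c["color"]); print(n,K(c),e.round(2).tolist())
    for t in ["level","knob_grip","seat","plate","mat","tray","hexkeys"]:
        try:
            for r in bot.masks_of(n,t)[:2]:
                R=rect(r["region"]); print(t,round(r["score"],2),np.round(r["bbox"]).tolist(),np.round(R[0]),np.round(R[1]),round(R[2]))
        except Exception as x: print(t,x)
    cv2.imwrite(f"pics/{n}0.png",c["color"][:,:,::-1])
E
```

```text
pics
{'t': 0.0, 'q': array([ 6.31566899e+01,  1.77070615e+01,  9.36914474e+01,  7.98411734e-04,
        6.87377520e+01, -3.99562668e+00]), 'joint_velocities': array([ 0.03397307,  0.0898323 , -0.00055424,  0.00856991, -0.10348899,
        0.04249181]), 'tau': array([-7.67181900e-04, -4.15255558e+01, -2.76656342e+01, -8.67618178e-05,
        1.03908559e-02, -2.06702538e-06]), 'eef_pos': array([242.34884611, 575.21258168, 241.00325162]), 'tcp_rot': array([-1.79864122e+02, -1.02362576e-02,  1.57152014e+02]), 'force': array([-0.07186891, -0.10297779, -0.11571593]), 'ft_torque': array([-0.04048993, -0.00894906, -0.06129951]), 'finger_force': 0.0, 'gripper_width': 0.9992020654062879} 11.0
side (np.float64(456.53263876893294), 254.65399864009603, 198.0420406169756, -0.09199238699872961) [[-1.0, -0.01, 0.03, 577.66], [-0.03, 0.72, -0.69, 612.83], [-0.01, -0.69, -0.72, 743.22], [0.0, 0.0, 0.0, 1.0]]
level 0.75 [259.0, 248.0, 292.0, 334.0] [275. 288.] [13. 88.] 18
level 0.53 [223.0, 236.0, 351.0, 360.0] [286. 298.] [122. 128.] 89
knob_grip 0.83 [304.0, 139.0, 321.0, 161.0] [312. 150.] [19. 17.
[... 630 characters left out ...]
 236.0, 232.0] [204. 220.] [60.  6.] 17
knob_grip 0.72 [329.0, 248.0, 347.0, 262.0] [336. 254.] [14. 15.] 90
seat 0.8 [286.0, 168.0, 375.0, 270.0] [329. 218.] [93. 79.] 82
plate 0.66 [286.0, 171.0, 374.0, 266.0] [329. 218.] [93. 77.] 81
mat 0.77 [153.0, 188.0, 255.0, 268.0] [205. 227.] [97. 81.] 2
mat 0.72 [173.0, 208.0, 232.0, 235.0] [204. 220.] [62.  7.] 18
tray 0.8 [329.0, 174.0, 360.0, 213.0] [343. 194.] [38. 29.] 81
hexkeys 0.73 [238.0, 125.0, 278.0, 150.0] [256. 140.] [38. 19.] 18
wrist (np.float64(335.6428041998602), 251.35299576582105, 195.5664666173345, -0.04931111810448224) [[0.39, 0.89, 0.25, 177.65], [0.92, -0.37, -0.11, 602.39], [-0.0, 0.28, -0.96, 372.13], [0.0, 0.0, 0.0, 1.0]]
```

```bash
python3 - <<'E'
from h import *
t=cv2.imread("pics/top0.png"); s=cv2.imread("pics/side0.png")
a=cv2.resize(t[120:285,145:385],None,fx=3.3,fy=3.3,interpolation=cv2.INTER_CUBIC)[:, :792]
cv2.imwrite("pics/a.png",a); 
cv2.imwrite("pics/b.png",cv2.resize(s[115:365,140:365],None,fx=2.4,fy=2.4,interpolation=cv2.INTER_CUBIC))
d={}
for n in ["side","top"]:
    c=bot.read_camera(n); e=ext(c)
    for th in ["level","knob_grip","plate","tray","hexkeys","mat"]:
        r=bot.masks_of(n,th)[0]["region"]
        ys,xs=np.nonzero(r); R=rect(r)
        d[n,th]=ray(c,e,*R[0])
        if n=="top":
            z={"level":41,"knob_grip":79,"plate":42,"tray":56,"hexkeys":60,"mat":3}[th]
            print(th,[atz(c,e,*p,z).round(0)[:2].tolist() for p in cv2.boxPoints(R)], atz(c,e,*R[0],z).round(1))
for th in ["level","knob_grip","tray"]: print(th,tri([d["side",th],d["top",th]]).round(1))
E
```

```text
level [[575.0, 227.0], [589.0, 223.0], [545.0, 69.0], [531.0, 73.0]] [560.  147.4  41. ]
knob_grip [[668.0, -58.0], [701.0, -258.0], [468.0, -285.0], [439.0, -92.0]] [ 566.9 -172.1   79. ]Traceback (most recent call last):
  File "<stdin>", line 10, in <module>
IndexError: list index out of range
```

View pics/a.png

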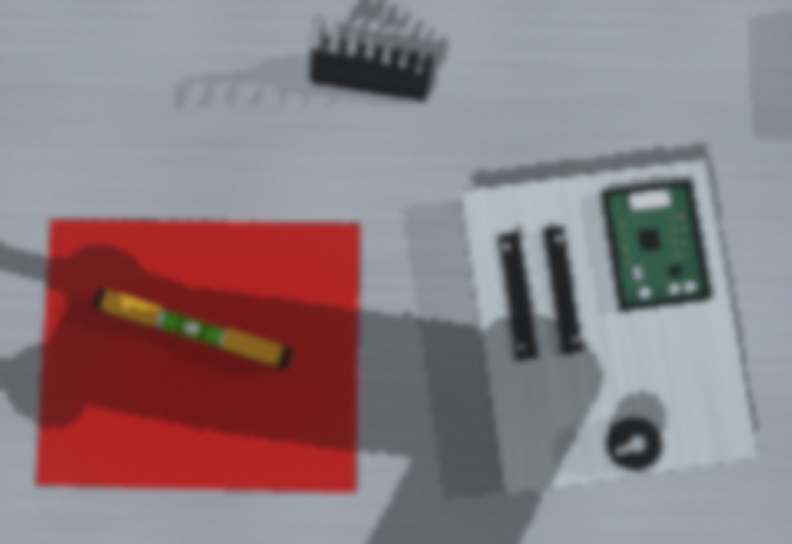

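View pics/b.png

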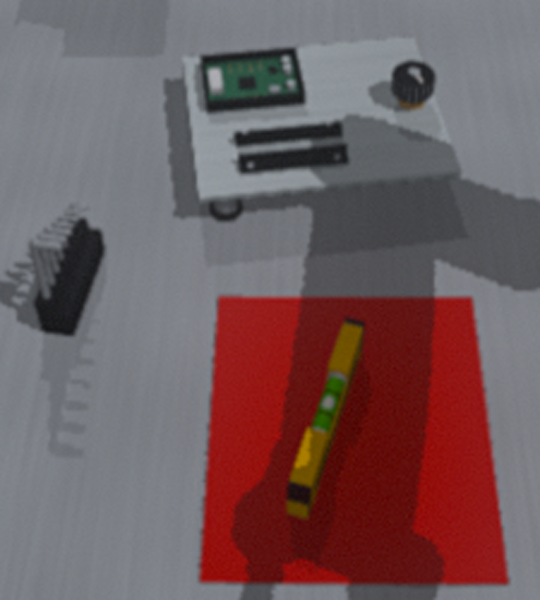

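The top crop shows the level on the mat from (100,300) to (290,357). The slot walls are centred at about (540,293), the knob is at (634,443), and the tray is to the right at (658,245). The side crop agrees with this, with the hex keys on the far left. The network's knob mask was wrong on the second call, so I'll use these pixels for now.

```bash
python3 - <<'E'
from h import *
ct=bot.read_camera("top"); et=ext(ct); cs=bot.read_camera("side"); es=ext(cs)
A=lambda u,v:(145+u/3.3-.5+.15,120+v/3.3-.35); B=lambda u,v:(140+u/2.4-.3,115+v/2.4-.3)
pa=dict(lvl=(195,328),knob=(634,443),l1=(100,300),l2=(288,357)); pb=dict(lvl=(326,402),knob=(413,77),l1=(298,492),l2=(354,322))
for k in pa: print(k,tri([ray(ct,et,*A(*pa[k])),ray(cs,es,*B(*pb[k]))]).round(1))
for k,p in dict(wLt=(508,235),wLb=(525,357),wRt=(556,228),wRb=(573,350),traytop=(650,183),traybot=(668,305)).items(): print(k,atz(ct,et,*A(*p),54).round(1))
s=bot.read_state(); print(s["eef_pos"],s["tcp_rot"],s["t"])
E
```

```text
lvl [561.8 147.4  29.6]
knob [ 478.9 -192.8   68. ]
l1 [582.1 224.9  30.3]
l2 [539.8  72.5  32.6]
wLt [638.7 -97.7  54. ]
wLb [ 543.7 -111.6   54. ]
wRt [ 645.2 -135.4   54. ]
wRb [ 549.9 -148.7   54. ]
traytop [ 683.3 -210.2   54. ]
traybot [ 586.5 -223.1   54. ]
[242.69512681 575.93933636 242.23010121] [-1.79994971e+02  3.69284000e-04  1.57152985e+02] 1.85
```

```bash
cat >> h.py <<'E'
def plan(x,y,z,yaw,n=8,s=None):
    "equal body-frame rows (arc) to the target pose, tool pointing down"
    s=s or bot.read_state(); p=s["eef_pos"]; a=np.radians(s["tcp_rot"][2]); r=s["tcp_rot"][:2]
    dpsi=(np.radians(yaw)-a+np.pi)%(2*np.pi)-np.pi
    th=-dpsi/n  # twist about tool z
    X=np.array([np.cos(a),np.sin(a)]);Y=np.array([np.sin(a),-np.cos(a)])
    d=np.array([x-p[0],y-p[1]]); t=np.array([d@X,d@Y])
    M=np.zeros((2,2));Rk=np.eye(2)
    R=np.array([[np.cos(th),-np.sin(th)],[np.sin(th),np.cos(th)]])
    for _ in range(n): M+=Rk; Rk=R@Rk
    v=np.linalg.solve(M,t)
    print("row",v.round(2),"dz",round(-(z-p[2])/n,2),"twist",round(th,4),"n",n,"| at",p.round(1),s["tcp_rot"].round(2),"t",s["t"])
def rp(): 
    s=bot.read_state(); print(s["eef_pos"].round(1),s["tcp_rot"].round(2),"F",s["force"].round(2),"w",round(s["gripper_width"],3),round(s["finger_force"],1),"t",s["t"]); return s
E
python3 -c "
from h import *
plan(561,147,150,74,16)"
```

```text
row [-36.1    5.33] dz 5.76 twist 0.0907 n 16 | at [242.7 575.9 242.2] [-179.99    0.    157.15] t 1.85
```

Emit:
move_arm(increments=[[[-36.1,5.3,5.8],0.0907,0],[[-36.1,5.3,5.8],0.0907,0],[[-36.1,5.3,5.8],0.0907,0],[[-36.1,5.3,5.8],0.0907,0],[[-36.1,5.3,5.8],0.0907,0],[[-36.1,5.3,5.8],0.0907,0],[[-36.1,5.3,5.8],0.0907,0],[[-36.1,5.3,5.8],0.0907,0]])

```text
t: 2.65
eef_pos: [484.4, 420.8, 195.7]
tcp_rot: [180.0, -0.0, 115.4]
force: [-0.3, 0.2, -0.7]
gripper_width: 0.997
finger_force: 0.0
```

Emit:
move_arm(increments=[[[-36.1,5.3,5.8],0.0907,0],[[-36.1,5.3,5.8],0.0907,0],[[-36.1,5.3,5.8],0.0907,0],[[-36.1,5.3,5.8],0.0907,0],[[-36.1,5.3,5.8],0.0907,0],[[-36.1,5.3,5.8],0.0907,0],[[-36.1,5.3,5.8],0.0907,0],[[-36.1,5.3,5.8],0.0907,0]])

```text
t: 3.45
eef_pos: [561.2, 145.3, 149.5]
tcp_rot: [179.9, -0.0, 73.8]
force: [-0.3, -0.2, 0.5]
gripper_width: 0.997
finger_force: 0.0
```

```bash
python3 - <<'E'
from h import *
s=rp(); c=bot.read_camera("wrist"); e=ext(c,s)
cv2.imwrite("pics/w1.png",c["color"][:,:,::-1])
r=bot.masks_of("wrist","level")
for q in r[:1]:
    R=rect(q["region"]); print(q["score"],R, [atz(c,e,*p,41).round(1).tolist() for p in cv2.boxPoints(R)], atz(c,e,*R[0],41))
# yellow/green mask
np.savez("w1.npz",reg=r[0]["region"],e=e)
E
```

```text
[561.2 145.3 149.5] [ 1.7994e+02 -2.0000e-02  7.3780e+01] F [-0.31 -0.17  0.48] w 0.997 0.0 t 3.45
0.68 ((249.49966430664062, 180.4779510498047), (209.3009033203125, 24.041519165039062), 89.157470703125) [[574.9, 230.1, 41.0], [590.6, 225.7, 41.0], [549.4, 71.5, 41.0], [530.6, 76.7, 41.0]] [563.23242678 157.65476943  41.        ]
```

View pics/w1.png

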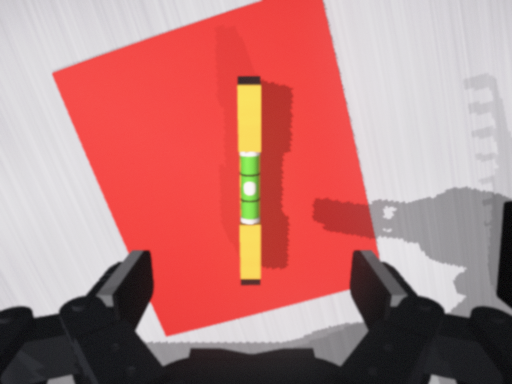

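The wrist view shows the level upright in the picture at column 249, rows 76–285, with the vial centre at (249,188). Its length at z=41 comes out at 159.6 mm, which confirms the height. The level is at about (561.4, 151), yaw 74.5°.

```bash
python3 -c "
from h import *
plan(561.4,151,27,74.5,8)"
```

```text
row [ 1.07 -0.07] dz 15.16 twist -0.0017 n 8 | at [559.6 142.7 148.3] [-1.7987e+02  1.6000e-01  7.3700e+01] t 3.55
```

Emit:
move_arm(increments=[[[0.6,-0.05,15.3],0,0],[[0.6,-0.05,15.3],0,0],[[0.6,-0.05,15.3],0,0],[[0.6,-0.05,15.3],0,0],[[0.6,-0.05,15.3],0,0],[[0.6,-0.05,15.3],0,0],[[0.6,-0.05,15.3],0,0],[[0.6,-0.05,15.3],0,0]])

```text
t: 4.35
eef_pos: [561.5, 151.6, 25.7]
tcp_rot: [-180.0, 0.0, 74.0]
force: [-0.6, -0.9, 0.3]
gripper_width: 1.002
finger_force: 0.0
```

Emit:
move_arm(increments=[[[0,0,0],0,215],[[0,0,0],0,255],[[0,0,0],0,255],[[0,0,0],0,255],[[0,0,0],0,255],[[0,0,0],0,255],[[0,0,0],0,255],[[0,0,0],0,255]], squeeze=40)

```text
t: 5.15
eef_pos: [562.4, 151.7, 28.1]
tcp_rot: [179.9, -0.0, 74.0]
force: [-1.1, 0.3, 4.9]
gripper_width: 0.175
finger_force: 40.5
```

```bash
python3 -c "
from h import *
rp()"
```

```text
[562.4 151.7  28.1] [ 1.7992e+02 -4.0000e-02  7.4000e+01] F [-1.06  0.27  4.86] w 0.175 40.5 t 5.15
```

```bash
python3 -c "
from h import *
s=rp(); s['eef_pos']=np.array([561.5,151.,160.]); s['tcp_rot']=np.array([180,0,74.])
plan(572.6,-76,160,8.2,12,s)"
```

```text
[562.4 151.7  28.1] [ 1.7992e+02 -4.0000e-02  7.4000e+01] F [-1.06  0.27  4.86] w 0.175 40.5 t 5.15
row [-13.14  15.09] dz -0.0 twist 0.0957 n 12 | at [561.5 151.  160. ] [180.   0.  74.] t 5.15
```

Emit:
move_arm(increments=[[[0,0,-33],0,255],[[0,0,-33],0,255],[[0,0,-33],0,255],[[0,0,-33],0,255],[[-13.1,15.1,0],0.0957,255],[[-13.1,15.1,0],0.0957,255],[[-13.1,15.1,0],0.0957,255],[[-13.1,15.1,0],0.0957,255]])

```text
t: 5.95
eef_pos: [594.4, 78.7, 158.0]
tcp_rot: [-179.9, 0.1, 51.9]
force: [-0.6, 0.0, -2.0]
gripper_width: 0.182
finger_force: 39.7
```

Emit:
move_arm(increments=[[[-13.1,15.1,0],0.0957,255],[[-13.1,15.1,0],0.0957,255],[[-13.1,15.1,0],0.0957,255],[[-13.1,15.1,0],0.0957,255],[[-13.1,15.1,0],0.0957,255],[[-13.1,15.1,0],0.0957,255],[[-13.1,15.1,0],0.0957,255],[[-13.1,15.1,0],0.0957,255]])

```text
t: 6.75
eef_pos: [571.9, -75.9, 157.9]
tcp_rot: [-180.0, 0.1, 8.0]
force: [0.2, -0.3, -2.0]
gripper_width: 0.175
finger_force: 39.7
```

```bash
python3 - <<'E'
from h import *
bot.read_camera("wrist")
s=rp(); c=bot.read_camera("wrist"); e=ext(c,s)
np.savez("w2.npz",e=e); cv2.imwrite("pics/w2.png",c["color"][:,:,::-1])
for th in ["seat","knob_grip","tray","level"]:
  for q in bot.masks_of("wrist",th)[:2]:
    R=rect(q["region"]); print(th,round(q["score"],2),R)
rp()
E
```

```text
[570.1 -78.4 157.6] [179.92   0.27   7.77] F [-1.29 -1.08 -2.22] w 0.179 39.7 t 6.8
seat 0.92 ((376.5, 197.0), (314.0, 269.0), 90.0)
seat 0.26 ((252.0, 211.5), (281.0, 46.0), 90.0)
knob_grip 0.6 ((382.02166748046875, 343.97027587890625), (27.938156127929688, 9.484269142150879), 36.02737808227539)
tray 0.68 ((450.7047119140625, 133.16708374023438), (111.53661346435547, 146.3502960205078), 5.013113975524902)
level 0.57 ((251.5, 211.5), (281.0, 47.0), 90.0)
[573.  -74.6 158.6] [-1.7996e+02  2.0000e-02  8.2700e+00] F [ 0.16 -0.15 -3.08] w 0.176 39.7 t 7.05
```

View pics/w2.png

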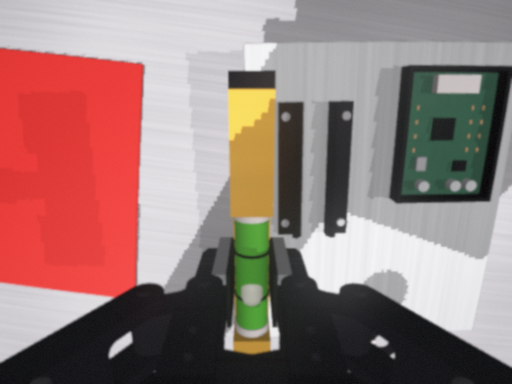

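The wrist view shows the level held along column ~252. The slot walls are at columns 279–302 and 327–352, rows 102–236, and the tray is clear at the right.

```bash
python3 - <<'E'
from h import *
c=bot.read_camera("wrist")
T=dict(eef_pos=np.array([572.4,-76,159.]),tcp_rot=np.array([180,0,8.1])); e=ext(c,T)
g=cv2.imread("pics/w2.png").astype(int)
for v in (110,140,170,200,228):
    print(v,[ (u) for u in range(270,362) if (g[v,u].max()<90)!=(g[v,u-1].max()<90)])
for v in (75,95,130,170,205):
    row=g[v]; y=[u for u in range(200,300) if row[u,2]-row[u,0]>60] or [u for u in range(200,300) if row[u].max()<80]; print("lvl",v,y[0],y[-1])
def loc(P): # to tool axes
    a=np.radians(8.1); d=np.array(P)-T["eef_pos"]; return np.round([d[0]*np.cos(a)+d[1]*np.sin(a), d[0]*np.sin(a)-d[1]*np.cos(a)],1)
for n,u,v,z in [("Lo t",279,102,54),("Li t",302.5,102,54),("Ri t",327.5,101,54),("Ro t",352.5,101,54),("Lo b",278,236,54),("Li b",300.5,237,54),("Ri b",325,236,54),("Ro b",348,236,54),("lvl farL",228.5,71,173),("lvl farR",275.5,71,173),("trayL",396,200,56)]:
    P=atz(c,e,u,v,z); print(n,P.round(1),loc(P))
E
```

```text
110 [279, 303, 329, 353]
140 [279, 302, 328, 351]
170 [279, 302, 326, 349]
200 [279, 301, 325, 347]
228 [278, 301, 325, 345]
lvl 75 229 273
lvl 95 228 275
lvl 130 229 274
lvl 170 230 273
lvl 205 230 272
Lo t [642.5 -85.3  54. ] [68.1 19. ]
Li t [ 644.8 -101.1   54. ] [68.1 35.1]
Ri t [ 647.9 -117.9   54. ] [68.9 52.1]
Ro t [ 650.5 -134.9   54. ] [69.  69.3]
Lo b [ 545.5 -100.4   54. ] [-30.1  20.4]
Li b [ 547.1 -117.5   54. ] [-30.9  37.5]
Ri b [ 550.5 -135.9   54. ] [-30.2  56.2]
Ro b [ 552.9 -153.3   54. ] [-30.2  73.8]
lvl farL [649.5 -57.7 173. ] [78.9 -7.3]
lvl farR [651.7 -73.  173. ] [78.9  8.2]
trayL [ 586.4 -181.6   56. ] [ -1.  106.5]
```

```bash
python3 -c "
from h import *
s=rp(); s['eef_pos']=np.array([572.4,-76,158.5]); s['tcp_rot']=np.array([180,0,8.1])
plan(597,-119,105,9.0,8,s)"
```

```text
[573.1 -74.4 158.8] [-1.7998e+02  1.0000e-02  8.2900e+00] F [-1.04  0.11 -3.01] w 0.183 39.7 t 7.1
row [2.25 5.77] dz 6.69 twist -0.002 n 8 | at [572.4 -76.  158.5] [180.    0.    8.1] t 7.1
```

Emit:
move_arm(increments=[[[3,7.7,9],-0.002,255],[[3,7.7,9],-0.002,255],[[3,7.7,9],-0.002,255],[[3,7.7,9],-0.002,255],[[3,7.7,9],-0.002,255],[[3,7.7,9],-0.002,255],[[0,0,0],0,255],[[0,0,0],0,255]])

```text
t: 7.9
eef_pos: [597.4, -118.5, 104.5]
tcp_rot: [-180.0, 0.1, 8.9]
force: [-0.1, 0.5, -2.7]
gripper_width: 0.176
finger_force: 39.7
```

```bash
python3 - <<'E'
from h import *
s=rp(); c=bot.read_camera("wrist"); rp()
cv2.imwrite("pics/w3.png",c["color"][:,:,::-1])
g=c["color"].astype(int)
for v in range(60,260,15):
    m=g[v].max(1)<80; print(v,[u for u in range(150,380) if m[u]!=m[u-1]], [ (u) for u in range(150,360) if (g[v,u,0]-g[v,u,2]>60)][::400])
E
```

```text
[ 597.4 -118.5  104.5] [-1.7996e+02  5.0000e-02  8.8500e+00] F [-0.07  0.55 -2.73] w 0.176 39.7 t 7.9
[ 597.7 -118.3  105. ] [-1.7998e+02  1.0000e-02  8.8800e+00] F [ 1.17 -0.05 -2.83] w 0.179 39.7 t 7.95
60 [] []
75 [229, 274] []
90 [] [228]
105 [364] [228]
120 [363, 377] [229]
135 [362, 375] [229]
150 [211, 228, 276, 302, 360, 374] [229]
165 [212, 216, 222, 228, 275, 292, 298, 302, 359, 372] [229]
180 [212, 229, 275, 301, 358, 371] [229]
195 [213, 229, 275, 301, 356, 369] [230]
210 [213, 229, 274, 300, 355, 367] [230]
225 [214, 233, 273, 299, 354, 366] [234]
240 [214, 220, 230, 235, 270, 273, 284, 299, 353, 363] []
255 [203, 217, 228, 235, 236, 244, 260, 267, 269, 276, 287, 301, 352] []
```

View pics/w3.png

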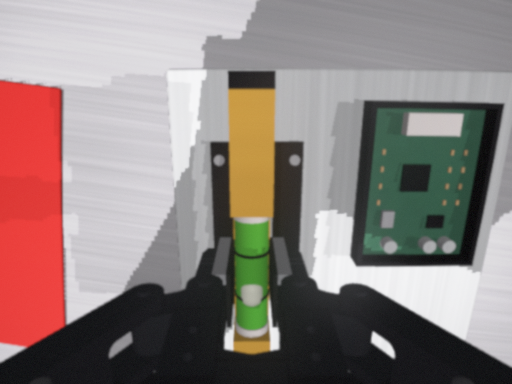

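```bash
python3 - <<'E'
from h import *
c=bot.read_camera("wrist"); e=np.array(c["mount"])@np.eye(4)
# tool frame: z down; point at tool z = h
def at(u,v,h):
    o,d=ray(c,e,u,v); return (o+d*(h-o[2])/d[2]).round(1)[:2]
tz=104.7
for n,u,v,z in [("wall far L",211,142,54),("far R",302.5,142,54),("z45 L",211,142,45),("z45 R",302.5,142,45),("wall low L",214,225,54),("R",299,225,54),("lvl L",228.5,71,tz+14),("lvl R",275.5,71,tz+14),("lvl L2",230,195,tz+14),("R2",274,195,tz+14),("trayL near",354,262,56),("tray L far",364,105,56)]:
    print(n,at(u,v,tz-z))
E
```

```text
wall far L [ 47.6 -21.6]
far R [47.6 27.8]
z45 L [ 46.5 -22.6]
z45 R [46.5 29.2]
wall low L [ -0.2 -21.4]
R [-0.3 27.8]
lvl L [78.9 -7.3]
lvl R [78.9  8.2]
lvl L2 [36.3 -7.5]
R2 [36.3  8.4]
trayL near [-23.1  61.2]
tray L far [67.2 59. ]
```

Emit:
move_arm(increments=[[[-0.5,0.9,0],0,255],[[-0.5,0.9,3],0,255],[[-0.5,1,4],0,255],[[0,0,5],0,255],[[0,0,5],0,255],[[0,0,4],0,255],[[0,0,0],0,255],[[0,0,0],0,255]])

```text
t: 8.8
eef_pos: [596.5, -121.2, 83.8]
tcp_rot: [-180.0, 0.0, 8.9]
force: [1.0, -0.3, -2.4]
gripper_width: 0.175
finger_force: 39.7
```

Emit:
move_arm(increments=[[[0,0,3],0,255],[[0,0,3],0,255],[[0,0,2.5],0,255],[[0,0,1.5],0,255],[[0,0,1],0,255],[[0,0,0],0,255],[[0,0,0],0,255],[[0,0,0],0,255]])

```text
t: 9.6
eef_pos: [596.8, -121.3, 73.2]
tcp_rot: [180.0, -0.0, 8.9]
force: [0.6, 0.5, -2.8]
gripper_width: 0.178
finger_force: 39.7
```

```bash
python3 -c "
from h import *
rp()"
```

```text
[ 596.8 -121.3   73.2] [ 1.7999e+02 -2.0000e-02  8.8900e+00] F [ 0.61  0.5  -2.84] w 0.178 39.7 t 9.6
```

Emit:
move_arm(increments=[[[0,0,2],0,255],[[0,0,1.5],0,255],[[0,0,1.2],0,255],[[0,0,0.8],0,255],[[0,0,0.5],0,255],[[0,0,0],0,255],[[0,0,0],0,255],[[0,0,0],0,255]])

```text
t: 10.4
eef_pos: [596.7, -121.3, 67.2]
tcp_rot: [180.0, -0.0, 8.9]
force: [-0.1, -0.1, -1.1]
gripper_width: 0.181
finger_force: 39.9
```

Emit:
move_arm(increments=[[[0,0,0.4],0,255],[[0,0,0.4],0,255],[[0,0,0.4],0,255],[[0,0,0],0,255],[[0,0,0],0,255],[[0,0,0],0,255],[[0,0,0],0,255],[[0,0,0],0,255]])

```text
t: 11.2
eef_pos: [596.7, -121.3, 67.0]
tcp_rot: [180.0, 0.0, 8.9]
force: [-3.6, 0.8, 5.7]
gripper_width: 0.18
finger_force: 40.8
```

Emit:
move_arm(increments=[[[0,0,-0.5],0,200],[[0,0,0],0,160],[[0,0,0],0,150],[[0,0,0],0,150],[[0,0,0],0,150],[[0,0,-2],0,150],[[0,0,-8],0,150],[[0,0,-16],0,150]])

```text
t: 12.0
eef_pos: [595.5, -120.9, 91.9]
tcp_rot: [-179.9, 0.2, 8.9]
force: [-0.4, -0.3, 0.2]
gripper_width: 0.411
finger_force: 0.0
```

Emit:
move_arm(increments=[[[-5,0,-20],0,150],[[-10,0,-20],0,120],[[-10,0,-15],0,120],[[-10,0,0],0,120],[[-10,0,0],0,120],[[-10,0,0],0,120],[[0,0,0],0,120],[[0,0,0],0,120]])

```text
t: 12.8
eef_pos: [541.7, -129.7, 146.6]
tcp_rot: [-180.0, 0.1, 8.9]
force: [-0.1, 0.0, 0.2]
gripper_width: 0.528
finger_force: 0.0
```

```bash
python3 - <<'E'
from h import *
s=rp(); c=bot.read_camera("wrist"); s=rp()
cv2.imwrite("pics/w4.png",c["color"][:,:,::-1])
E
```

```text
[ 541.7 -129.7  146.6] [-1.7997e+02  6.0000e-02  8.8700e+00] F [-0.05  0.05  0.23] w 0.528 0.0 t 12.8
[ 542.1 -129.7  146.8] [-1.7998e+02  3.0000e-02  8.8800e+00] F [0.91 0.31 1.26] w 0.528 0.0 t 12.85
```

View pics/w4.png

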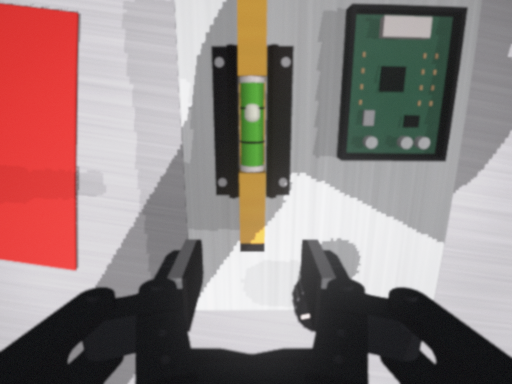

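The level stands home at column 252. The bubble is at row 113, off towards the far end of the vial lines at rows 108/142 (centre 125), so about +7 mm. Next is the knob, near (480, -190).

```bash
python3 -c "
from h import *
plan(480.2,-189.8,147,8.9+68.75,8)"
```

```text
row [-11.4    1.03] dz -0.02 twist -0.15 n 8 | at [ 542.1 -129.7  146.8] [-1.7998e+02  3.0000e-02  8.8800e+00] t 12.85
```

Emit:
move_arm(increments=[[[-11.4,1,0],-0.15,75],[[-11.4,1,0],-0.15,75],[[-11.4,1,0],-0.15,75],[[-11.4,1,0],-0.15,75],[[-11.4,1,0],-0.15,75],[[-11.4,1,0],-0.15,75],[[-11.4,1,0],-0.15,75],[[-11.4,1,0],-0.15,75]])

```text
t: 13.65
eef_pos: [480.3, -189.9, 147.1]
tcp_rot: [-180.0, -0.0, 78.0]
force: [0.3, 0.4, 0.3]
gripper_width: 0.705
finger_force: 0.0
```

Emit:
move_arm(increments=[[[0,0,0],0,75],[[0,0,0],0,75],[[0,0,5],0,75],[[0,0,5],0,75],[[0,0,5],0,75],[[0,0,5],0,75],[[0,0,0],0,75],[[0,0,0],0,75]])

```text
t: 14.45
eef_pos: [480.1, -189.5, 127.1]
tcp_rot: [-180.0, -0.0, 77.6]
force: [-1.0, -0.0, 0.4]
gripper_width: 0.708
finger_force: 0.0
```

```bash
python3 - <<'E'
from h import *
s=rp(); c=bot.read_camera("wrist")
cv2.imwrite("pics/w5.png",c["color"][:,:,::-1])
E
```

```text
[ 480.1 -189.5  127.1] [-1.7997e+02 -1.0000e-02  7.7640e+01] F [-0.98 -0.04  0.42] w 0.708 0.0 t 14.45
```

View pics/w5.png

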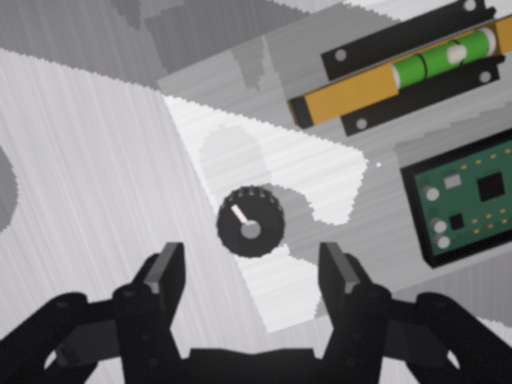

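The knob is central at (250,222), between the open fingers. I'll check its offset in tool axes.

```bash
python3 - <<'E'
from h import *
c=bot.read_camera("wrist"); e=np.array(c["mount"])
for u,v,z in [(250.5,222,78),(217,222,78),(284.5,222,78)]:
    o,d=ray(c,e,u,v); h=127-z; print((o+d*(h-o[2])/d[2]).round(1))
E
```

```text
[ 2.3 -0.8 49. ]
[  2.3 -19.9  49. ]
[ 2.2 18.7 49. ]
```

Emit:
move_arm(increments=[[[1,-0.4,10],0,75],[[1,-0.4,10],0,75],[[0,0,10],0,75],[[0,0,10],0,75],[[0,0,10],0,75],[[0,0,10],0,75],[[0,0,6],0,75],[[0,0,0],0,75]])

```text
t: 15.35
eef_pos: [479.0, -187.1, 60.1]
tcp_rot: [-179.9, -0.0, 77.6]
force: [-0.1, -0.3, 1.0]
gripper_width: 0.703
finger_force: 0.0
```

Emit:
move_arm(increments=[[[0,0,0],0,120],[[0,0,0],0,160],[[0,0,0],0,180],[[0,0,0],0,180],[[0,0,0],0,180],[[0,0,0],0,180],[[0,0,0],0,180],[[0,0,0],0,180]], squeeze=40)

```text
t: 16.15
eef_pos: [480.0, -187.6, 61.9]
tcp_rot: [180.0, 0.0, 77.7]
force: [-2.5, 1.0, 6.3]
gripper_width: 0.455
finger_force: 41.1
```

Emit:
move_arm(increments=[[[0,0,0],0.15,180],[[0,0,0],0.15,180],[[0,0,0],0.15,180],[[0,0,0],0.15,180],[[0,0,0],0.15,180],[[0,0,0],0.15,180],[[0,0,0],0.15,180],[[0,0,0],0.15,180]])

```text
t: 16.95
eef_pos: [482.6, -190.1, 62.3]
tcp_rot: [179.6, -0.3, 8.6]
force: [1.5, -7.4, -0.7]
gripper_width: 0.452
finger_force: 40.6
```

Emit:
move_arm(increments=[[[0,0,0],0.14,180],[[0,0,0],0.14,180],[[0,0,0],0.14,180],[[0,0,0],0.13,180],[[0,0,0],0,180],[[0,0,0],0,140],[[0,0,0],0,75],[[0,0,0],0,75]])

```text
t: 17.75
eef_pos: [480.0, -187.6, 61.3]
tcp_rot: [-180.0, -0.0, -22.7]
force: [-0.1, -0.1, 0.1]
gripper_width: 0.701
finger_force: 0.0
```

Emit:
move_arm(increments=[[[0,0,-10],0,75],[[0,0,-15],0,75],[[0,0,-15],0,75],[[10,-10,-20],-0.15,75],[[15,-10,-15],-0.15,75],[[15,-10,0],-0.15,75],[[15,-10,0],-0.1,75],[[0,0,0],0,75]])

```text
t: 18.55
eef_pos: [542.2, -155.5, 137.5]
tcp_rot: [180.0, -0.2, 9.0]
force: [0.1, -0.5, 0.0]
gripper_width: 0.707
finger_force: 0.0
```

Emit:
move_arm(increments=[[[0,0,0],0,75],[[0,0,0],0,75],[[0,0,0],0,75],[[0,0,0],0,75],[[0,0,0],0,75],[[0,0,0],0,75],[[0,0,0],0,75],[[0,0,0],0,75]])

```text
t: 19.35
eef_pos: [540.2, -156.8, 136.4]
tcp_rot: [-180.0, 0.0, 8.9]
force: [0.1, -0.7, 0.5]
gripper_width: 0.705
finger_force: 0.0
```

```bash
python3 - <<'E'
from h import *
s=rp(); c=bot.read_camera("wrist")
cv2.imwrite("pics/w6.png",c["color"][:,:,::-1])
E
```

```text
[ 540.2 -156.8  136.4] [-180.      0.      8.88] F [ 0.09 -0.74  0.46] w 0.705 0.0 t 19.35
```

View pics/w6.png

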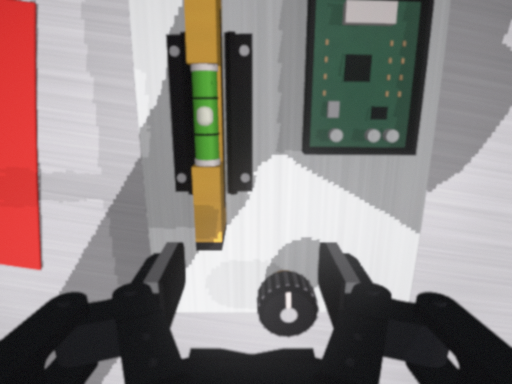

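The bubble at (205,116) now sits between the lines at rows 97 and 134. I'll quantify that, and plan the press on the near (−x) solid end.

```bash
python3 - <<'E'
from h import *
c=bot.read_camera("wrist"); g=c["color"].astype(int); s=rp()
col=g[60:172,203:207].mean(1)
w=[i+60 for i in range(len(col)) if col[i,0]>140 and col[i,2]>140]; print("white",w)
print("dark",[(i+60,int(col[i].max())) for i in range(len(col)) if col[i].max()<110])
print("green ends",[i+60 for i in range(len(col)) if col[i,1]-col[i,0]>60][::1000],[i+60 for i in range(len(col)) if col[i,1]-col[i,0]>60][-1])
E
```

```text
[ 540.2 -156.7  136.4] [180.     0.     8.89] F [ 0.06 -0.62  0.17] w 0.707 0.0 t 19.45
white [64, 65, 66, 67, 68, 69, 107, 108, 109, 110, 111, 112, 113, 114, 115, 116, 117, 118, 119, 120, 121, 122, 123, 124, 161, 162, 163, 164, 165]
dark [(97, 96), (98, 86), (134, 91), (135, 91)]
green ends [72] 158
```

Emit:
move_arm(increments=[[[3,-5,0],0,150],[[3,-5,0],0,255],[[3,-5,0],0,255],[[3,-5,0],0,255],[[2.4,-5.9,0],0,255],[[0,0,6],0,255],[[0,0,6],0,255],[[0,0,0],0,255]], squeeze=30)

```text
t: 20.25
eef_pos: [549.3, -128.6, 122.9]
tcp_rot: [-179.9, 0.1, 8.9]
force: [0.4, -0.3, -0.2]
gripper_width: 0.002
finger_force: 0.0
```

Emit:
move_arm(increments=[[[0,0,0],0,255],[[0,0,6],0,255],[[0,0,6],0,255],[[0,0,6],0,255],[[0,0,6],0,255],[[0,0,3],0,255],[[0,0,0],0,255],[[0,0,0],0,255]])

```text
t: 21.05
eef_pos: [550.5, -128.9, 97.3]
tcp_rot: [-180.0, 0.0, 8.9]
force: [-0.1, 0.1, 0.2]
gripper_width: -0.001
finger_force: 0.0
```

```bash
python3 - <<'E'
from h import *
s=rp(); c=bot.read_camera("wrist")
cv2.imwrite("pics/w7.png",c["color"][:,:,::-1])
E
```

```text
[ 550.5 -128.9   97.3] [-180.      0.      8.89] F [-0.06  0.05  0.24] w -0.001 0.0 t 21.05
```

View pics/w7.png

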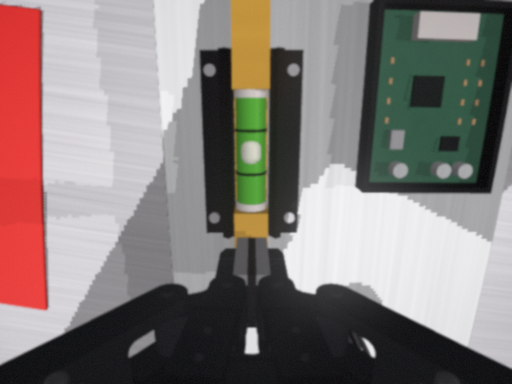

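The shut fingers are over the near solid end at column 252. The bubble at row 152 is centred between the lines at 130 and 174. Now the descent.

Emit:
move_arm(increments=[[[0,0,1],0,255],[[0,0,1],0,255],[[0,0,1],0,255],[[0,0,1],0,255],[[0,0,0.5],0,255],[[0,0,0.5],0,255],[[0,0,0],0,255],[[0,0,0],0,255]])

```text
t: 21.9
eef_pos: [550.5, -128.9, 92.4]
tcp_rot: [180.0, -0.0, 8.9]
force: [0.4, -0.3, -0.6]
gripper_width: -0.001
finger_force: 0.0
```

Emit:
move_arm(increments=[[[0,0,0.5],0,255],[[0,0,0.5],0,255],[[0,0,0.5],0,255],[[0,0,0.3],0,255],[[0,0,0.2],0,255],[[0,0,0],0,255],[[0,0,0],0,255],[[0,0,0],0,255]])

```text
t: 22.7
eef_pos: [550.5, -128.9, 91.0]
tcp_rot: [180.0, 0.0, 8.9]
force: [-1.5, 0.4, 5.7]
gripper_width: -0.002
finger_force: 2.6
```

Emit:
move_arm(increments=[[[0,0,0.3],0,255],[[0,0,0.3],0,255],[[0,0,0.3],0,255],[[0,0,0.2],0,255],[[0,0,0],0,255],[[0,0,0],0,255],[[0,0,0],0,255],[[0,0,0],0,255]])

```text
t: 23.5
eef_pos: [550.5, -129.0, 91.0]
tcp_rot: [-180.0, 0.0, 8.9]
force: [-3.8, 1.2, 10.8]
gripper_width: -0.001
finger_force: 5.5
```

Emit:
move_arm(increments=[[[0,0,0],0,255],[[0,0,0],0,255],[[0,0,0],0,255],[[0,0,0],0,255],[[0,0,0],0,255],[[0,0,0],0,255],[[0,0,0],0,255],[[0,0,0],0,255]])

```text
t: 24.3
eef_pos: [550.5, -129.0, 91.0]
tcp_rot: [180.0, 0.0, 8.9]
force: [-3.5, 0.5, 10.6]
gripper_width: -0.001
finger_force: 5.5
```

```bash
python3 - <<'E'
from h import *
s=rp(); c=bot.read_camera("wrist"); rp(); g=c["color"].astype(int)
cv2.imwrite("pics/w8.png",c["color"][:,:,::-1])
col=g[70:225,249:254].mean(1)
print("white",[i+70 for i in range(len(col)) if col[i,0]>140 and col[i,2]>140])
print("dark",[(i+70,int(col[i].max())) for i in range(len(col)) if col[i].max()<110])
E
```

```text
[ 550.5 -129.    91. ] [1.8e+02 3.0e-02 8.9e+00] F [-3.5   0.52 10.62] w -0.001 5.5 t 24.3
[ 550.5 -129.    91. ] [-1.8e+02  2.0e-02  8.9e+00] F [-4.    1.39 10.61] w 0.001 5.5 t 24.35
white [89, 90, 91, 92, 93, 94, 95, 96, 97, 143, 144, 145, 146, 147, 148, 149, 150, 151, 152, 153, 154, 155, 156, 157, 158, 159, 160, 161, 162, 163, 164, 209, 210, 211, 212, 213, 214, 215]
dark [(131, 94), (132, 67), (133, 94), (177, 71), (178, 69), (179, 107)]
```

```bash
python3 -c "
from h import *
print(bot.close_job())"
```

```text
the job is handed in; nothing more can be done
None
```

I handed in the job at about 24 s with the level home in the slot. The bubble was about 0.6 mm from the middle by the wrist camera, with roughly 13 N on the plate (10.6 N press plus the level's weight); the hand-in returned no verdict.

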